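Stamp a ticket holder and hold it flush on the sloped display face

TASK

Push the sprung lever of the stamp press right down to its stop while the wooden ticket holder's tongue lies under the die, and let the lever come fully back up, with the holder left in its place meanwhile. Then take the holder by its upright bar, bring it to the pale tilted panel of the display stand and press its sticky underside lightly and flush onto the sloping face, in the middle and square with the panel's edges. Finish still gripping it and pressing it there while the glue takes (nothing is let go at the end), without changing the panel's slope or disturbing the goods standing around.

Things in the scene. Friction and masses are not known exactly. Their poses are not given: they have to be found in the camera images.
- press: Grey bench stamp press, fixed. Bed x -60 to +140, y -60 to +130 mm in its frame, top 20 mm above the table. Origin at the table surface below where the holder's bar starts (within 4 mm); x points away from the robot at yaw 0, z up. A lever arm 18 mm wide lies over y = +85 mm along x, its hinge between two 95 mm high cheeks at x = +115 mm, its free end towards -x.
- lever (a joint): Lever angle: 0 = up at rest, 0.35 rad = down at its stop (arm level). A spring returns it; at the pad it takes about 2 N to start and 7 N at the stop. It turns about the press's y axis.
- lever_hinge (a point): Hinge point of the lever, 75 mm above the table, at the press's x +115, y +85 mm. Between it and the pad, over the press's x = 0, hangs the round die, 26 mm across; its lower end is 65 mm above the table with the lever up, 27.5 mm with it down.
- lever_pad (a point): Centre of the top of the black push pad (45 x 40 x 16 mm) at the lever's free end. With the lever down it lies 215 mm towards the press's -x from the hinge and 14 mm above it; it turns with the lever. 162 mm above the table at rest, 89 mm at the stop. Push it from above.
- holder: Loose wooden ticket holder, 100 to 210 g, upright on the press bed. Plate 6 mm thick, 70 mm in x, y -40 to +55 mm, plus a tongue 36 mm wide to y = +105 mm, under the die. On it a grip bar 50 mm long in x, 14 mm thick in y, up to 46 mm above the underside. Origin: underside, below the bar's centre; z up. To take it out lift it 10 mm, then draw it 80 mm to the press's -y.
- holder_mid (a point): Middle of the holder's underside over its whole 145 mm length: 32.5 mm along the holder's +y from its origin, same axes.
- stand: Fixed display stand: dark base 150 x 180 x 14 mm and a post carrying the tilting pale panel. Origin at the table surface below the post; at yaw 0 x points away from the robot.
- face (a point): Centre of the top face of the pale panel, 140 mm in its x (up the slope, away from the robot) by 210 mm in its y (level), 10 mm thick. z is normal to the face. It slopes 0.2 to 0.5 rad, leaning towards the robot; centre 100 mm above the table. It turns on a stiff friction hinge 16 mm below the face and stays put up to 5 N m.
- face_edge (a point): Middle of the panel's upper edge, on its face, 70 mm up the slope from face.
- small_cheese: Bystander: small yellow cheese, 90 mm across, 45 mm high. Origin at its underside.
- salt_tube: Bystander: white tube standing upright, 44 mm across, 90 mm high. Origin at its underside.
- mustard_jar: Bystander: amber jar, 64 mm across, 90 mm high. Origin at its underside.
Not all that is in view belongs to the job. Of the things that look like the holder, the larger one is meant.

How it is judged:
By the outcome, as a careful person would: the job done as asked, in the order asked, and still so for the second after the job is handed in, while the arm keeps its last pose, push and grip.
It also fails if it takes over 58 s, if anything falls off the work surface, if the arm or the gripper's body presses on something with over 40 N, if the wrist force passes 120 N, or if a joint passes its speed limit or range.

ROBOT

A 7-joint arm with a two-finger parallel gripper is mounted at the origin on the work surface. World frame = base frame: x ahead of the robot, y to its left, z up, the work surface at z = 0. Lengths are in m, angles in degrees, forces in N, time in s.
With the tool pointing down it reaches from about 0.425 to 0.875 m from the base axis. Payload 4.7 kg.
Tool frame: the origin (TCP) lies at the very end of the fingers, on their centre line; the grasp point (between the pads) lies env.hold_point_z behind it (env.hold_point_z is the distance from the TCP to the grasp point, in m); z points along the fingers, y is the line along which they close (so a half turn about z gives the same grasp; the last joint's range is limited). The gripper opens to 87 mm and grips with 3 to 60 N. Pads are 19 mm wide; open, the fingers measure 117 mm over their backs; the gripper's body (75 mm by 190 mm) begins 51 mm behind the grasp point.
Start: joints at [67.729, 18.392, -4.016, 83.108, 1.295, 78.541, -3.26], TCP at [0.255, -0.598, 0.223] pointing down, gripper open.
Joint ranges: [-163.93, 163.93], [-17.29, 119.83], [-79.2, 71.16], [3.27, 140.29], [-89.18, 269.18], [5.43, 117.66], [-154.24, 154.24]. Speed limits (degrees/s): [147.25, 147.25, 180, 180, 180, 180, 180].

INTERFACE

Orientations are given as [roll, pitch, yaw] about the fixed x, y, z axes, in that order (R = Rz(yaw) Ry(pitch) Rx(roll)).
In Python, from cell import env gives the robot as it stands.
- The arm moves only by the shell command python3 -m jog 'ROWS' [FORCE]. ROWS is JSON, a list of rows, each an object with "dp": the shift along the tool's x, y, z in cm, a list of three; "twist": the turn about the tool's z in degrees; "fingers": the opening, from 0 (shut) to 1 (fully open). A call has 1 to 8 rows; each row is the pose to reach, as a shift and turn from the pose commanded when the call began, along the tool's axes at that moment; what a row does not reach only later rows make up. A row lasts 1/8 s, in which the tool goes at most 62.5 mm and 10.7 degrees, less where a joint would pass 70% of its speed; a pose out of reach is approached as far as the arm can. A call with a gripper value outside its range is refused whole. The fingers move at their own pace and stop on an object; FORCE is the grip in N (left out, the last holds). Time passes only in rows, so rows that repeat a pose let the fingers close. It gives the time, the measured TCP pose, the force, the opening and the grip force at its end, in the units of the state.
- env.get_obs(): the state, without advancing time (a new reading comes with each control period).
- env.read_camera(name): name is "side" or "top" or "wrist"; returns a dict with "pixels" (480x640x3 uint8, blue, green, red), "depth" (480x640 float32, m along the optical axis (not along the pixel's ray), 0 where there is no reading), "fx", "fy", "cx", "cy" (pixels), "k1" (the pictures are not rectified: a ray, as slopes to the right and down, at radius r is drawn at 1 + k1 r^2 times it, then the intrinsics apply), "rvec" (rotation vector, rad) and "tvec" (3), from world to camera coordinates, as OpenCV has them. Camera axes: x right, y down, z forward; pixel columns grow to the right and rows downward; lengths in m; the calibration is good to about 2 mm. A picture is of the moment at which its call begins.
- env.sign_off(): hands the job in; it is judged then, once.
The state is a dict: "time_s": time; "qpos": joint angles; "joint_velocities": joint speeds; "effort": joint torques, N m; "tool_pos": TCP position; "tool_rot": TCP orientation; "force": force on the tool from outside, world axes, zero at the start; "wrist_torque": the same for the moment, N m; "grip_width": finger opening in m; "grasp_force": force on a finger pad.
Only numpy, scipy, OpenCV 4.12 (cv2) and the standard library are available. Lean on these libraries where they do the work, as an engineer would, in place of code of your own. Each camera call takes 0.05 s, during which the arm holds its last target. There are 200 camera calls.

## Working session

There is one attempt and no reset: what is moved stays moved. The work goes in short steps, Python scripts to look and compute and a shell command to move; the robot and the scene stay as the last step left them, time stands still between calls to the robot, and variables do not carry over. Pictures are saved under pics/ and viewed, at most 10 in all, crops included, and the job is handed in when it is done.

```bash
mkdir -p pics; ls; cat > h.py <<'E'
import numpy as np, cv2, pickle
from cell import env
from scipy.spatial.transform import Rotation as Ro
def cam(n):
    c=env.read_camera(n); c['R']=cv2.Rodrigues(np.array(c['rvec'],float))[0]; c['t']=np.array(c['tvec'],float).ravel(); return c
def save(c,f): pickle.dump(c,open(f,'wb'))
def load(f): return pickle.load(open(f,'rb'))
def slopes(c,uv):
    uv=np.asarray(uv,float).reshape(-1,1,2)
    K=np.array([[c['fx'],0,c['cx']],[0,c['fy'],c['cy']],[0,0,1.]])
    return cv2.undistortPoints(uv,K,np.array([c['k1'],0,0,0,0.])).reshape(-1,2)
def pts(c,uv):
    "world points from depth"
    uv=np.asarray(uv).reshape(-1,2).astype(int); s=slopes(c,uv); d=c['depth'][uv[:,1],uv[:,0]].astype(float)
    return (np.c_[s*d[:,None],d]-c['t'])@c['R']
def plane(c,uv,z):
    s=slopes(c,uv); d=np.c_[s,np.ones(len(s))]@c['R']; o=-c['R'].T@c['t']
    return o+d*((z-o[2])/d[:,2])[:,None]
E
python3 - <<'E'
from h import *
print(env.hold_point_z, env.get_obs())
for n in ['side','top']:
    c=cam(n); save(c,n+'0.pkl'); cv2.imwrite(f'pics/{n}0.png',c['pixels']); print(n,-c['R'].T@c['t'],c['k1'],(c['depth']>0).mean())
E
```

```text
pics
0.0187 {'time_s': 0.0, 'qpos': array([67.72885142, 18.44202532, -4.01550079, 83.17648164,  1.29314581,
       78.53933705, -3.26033646]), 'joint_velocities': array([ 0.01984388, -0.07315099, -0.05635635, -0.01033791, -0.0291053 ,
       -0.01423921, -0.07984927]), 'effort': array([-2.96711187e-05, -4.91296363e+01, -4.03870884e-01, -3.12527168e+01,
       -6.38241973e-02,  4.37527313e-02,  1.89922807e-04]), 'tool_pos': array([ 0.25454403, -0.59747731,  0.22141404]), 'tool_rot': array([-1.79887297e+02,  3.91838809e-03,  2.30802014e+01]), 'force': array([-0.07431243,  0.79509053, -0.37452624]), 'wrist_torque': array([ 0.00496253, -0.04246351,  0.06458611]), 'grasp_force': 0.0, 'grip_width': 0.08706325388471921}
side [0.32648847 0.88755976 0.7850702 ] 0.02051546381700152 0.9960774739583333
top [0.49570809 0.01490761 1.58940978] -0.05189447270474909 0.9962174479166667
```

View pics/side0.png

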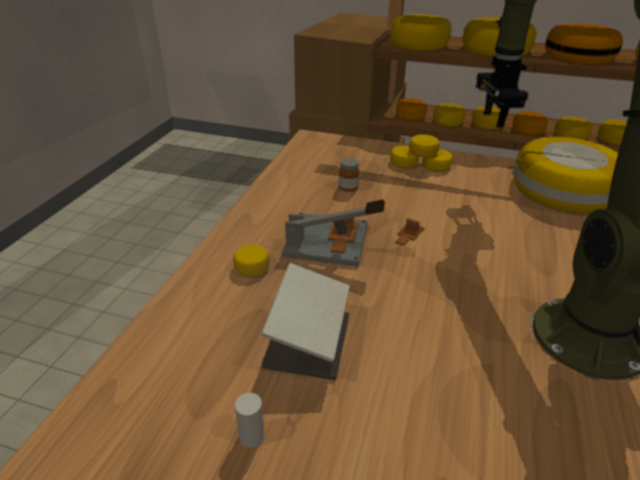

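View pics/top0.png

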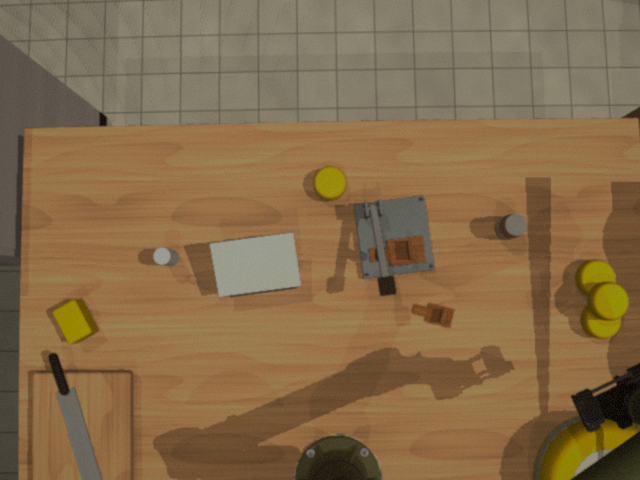

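The top view shows the press at (395,240), with the lever running from (372,210) to the black pad at (387,286). The panel is at (255,265), the cheese at (330,183), the tube at (163,257) and the jar at (512,226). There are two holder candidates: (405,250) on the press bed, larger with its tongue under the lever, and (438,314) on bare table, smaller. The one on the bed fits the description. I'll confirm it in a crop and measure.

```bash
cat > m.py <<'E'
from h import *
c=load('top0.pkl'); im=c['pixels']; v,u=np.mgrid[:480,:640]
P=pts(c,np.c_[u.ravel(),v.ravel()]).reshape(480,640,3)
hsv=cv2.cvtColor(im,cv2.COLOR_BGR2HSV); H,S,V=[hsv[...,i].astype(int) for i in range(3)]
def box(m,name):
    cs,_=cv2.findContours(m.astype(np.uint8),cv2.RETR_EXTERNAL,cv2.CHAIN_APPROX_NONE)
    k=max(cs,key=cv2.contourArea); print(name,cv2.contourArea(k)); return k[:,0]
# bed
roi=(u>340)&(u<450)&(v>185)&(v<290)
k=box(roi&(S<60)&(V>50)&(abs(P[...,2]-.02)<.012),'bed')
q=plane(c,k,.02)[:,:2].astype(np.float32); print('bed rect',cv2.minAreaRect(q*1000))
# panel
m=(u>200)&(u<310)&(v>225)&(v<305)&(P[...,2]>.05)&(S<70)
k=box(m,'panel'); mm=cv2.erode(m.astype(np.uint8),np.ones((7,7)))>0
X=P[mm]; n=np.linalg.svd(X-X.mean(0),full_matrices=False)[2][2]; n*=np.sign(n[2]); print('panel mean',X.mean(0),'n',n,'tilt',np.arccos(n[2]),'yaw',np.degrees(np.arctan2(-n[1],-n[0])), 'res',np.std((X-X.mean(0))@n))
s=slopes(c,k); d=np.c_[s,np.ones(len(s))]@c['R']; o=-c['R'].T@c['t']
Q=o+d*(((X.mean(0)-o)@n)/(d@n))[:,None]
ex=np.cross([0,0,1],n); ex=np.cross(ex/np.linalg.norm(ex),n); ex*=np.sign(ex[2]); ey=np.cross(n,ex)
ab=np.c_[(Q-X.mean(0))@ex,(Q-X.mean(0))@ey].astype(np.float32)
r=cv2.minAreaRect(ab*1000); print('rect in plane',r); print('face centre',X.mean(0)+ex*r[0][0]/1000+ey*r[0][1]/1000)
# pad
m=(u>370)&(u<402)&(v>268)&(v<302)&(P[...,2]>.12)&(V<60); k=box(m,'pad'); X=P[m]; print('pad',X.mean(0),X.min(0),X.max(0)); print(cv2.minAreaRect(plane(c,k,.162)[:,:2].astype(np.float32)*1000))
# bar top
for z0,z1 in ((.055,.08),(.022,.036)):
  m=(u>365)&(u<430)&(v>225)&(v<275)&(P[...,2]>z0)&(P[...,2]<z1)&(S>110); k=box(m,'holder'); print(P[m].mean(0),cv2.minAreaRect(plane(c,k,.066 if z0>.05 else .026)[:,:2].astype(np.float32)*1000))
for nme,(uu,vv,z) in dict(cheese=(330,183,.045),tube=(163,257,.09),jar=(512,226,.09),small=(438,314,.03)).items(): print(nme,plane(c,[[uu,vv]],z)[0],P[vv,uu])
cv2.imwrite('pics/crop.png',cv2.resize(im[180:340,330:530],None,fx=3.5,fy=3.5,interpolation=2))
E
python3 m.py
```

```text
bed 2144.0
bed rect ((633.6876220703125, -188.26193237304688), (197.69204711914062, 125.52178955078125), 7.035901069641113)
panel 4449.5
panel mean [0.55934274 0.19823837 0.10369211] n [-0.99522183 -0.0963403   0.01587618] tilt 1.554919484087884 yaw 5.529166400656811 res 0.03426019362945343
rect in plane ((-1212.097412109375, 66.765380859375), (519.4939575195312, 3629.951171875), 79.8447265625)
face centre [ 0.5337558   0.26283896 -1.10825254]
pad 230.0
pad [ 0.5017236  -0.12147177  0.16749972] [ 0.48065391 -0.13999519  0.14709215] [0.52346057 0.01490761 1.58940978]
((501.66754150390625, -121.70795440673828), (41.300838470458984, 36.6331901550293), 5.372080326080322)
holder 92.0
[ 0.5918612  -0.19376414  0.06556901] ((592.37890625, -196.5355224609375), (49.589439392089844, 15.453822135925293), 6.045770168304443)
holder 894.5
[ 0.59094604 -0.17787739  0.0270583 ] ((591.7422485351562, -184.23257446289062), (69.30729675292969, 103.16950225830078), 5.742015361785889)
cheese [0.77122999 0.00823982 0.045     ] [0.77066106 0.00825359 0.04818907]
tube [0.58151471 0.43356898 0.09      ] [0.58156318 0.43380548 0.08915296]
jar [ 0.64602978 -0.45171823  0.09      ] [ 0.64624643 -0.45239074  0.08783902]
small [ 0.42491341 -0.26736754  0.03      ] [ 4.23560084e-01 -2.72763560e-01  1.90044771e-04]
```

View pics/crop.png

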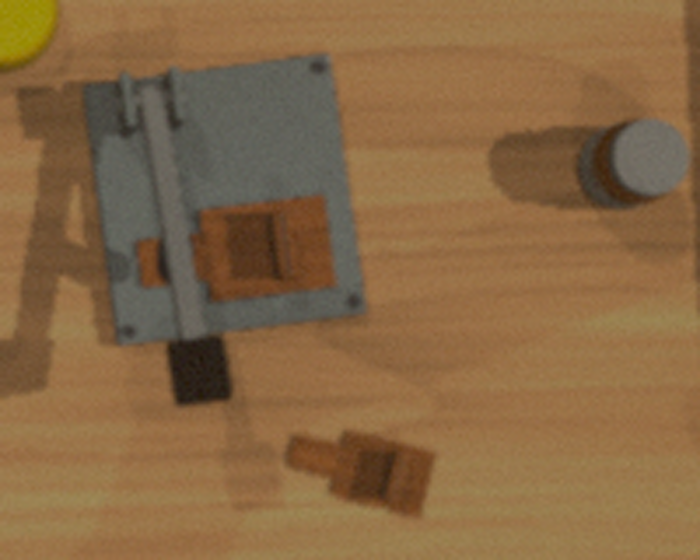

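The crop confirms it: the larger holder on the press bed at crop (265,250) has its tongue under the die, and the small look-alike lies on the table at crop (370,470). The panel fit picked up pixels with no depth reading, so I'll refit it, cross-check with the side camera and refine the press yaw.

```bash
cat > panel.py <<'E'
from h import *
def panel(c,uvbox,zlo=.045,tag=''):
    u0,u1,v0,v1=uvbox; v,u=np.mgrid[:480,:640]; P=pts(c,np.c_[u.ravel(),v.ravel()]).reshape(480,640,3)
    S=cv2.cvtColor(c['pixels'],cv2.COLOR_BGR2HSV)[...,1]
    m=(u>u0)&(u<u1)&(v>v0)&(v<v1)&(S<70)&(P[...,2]>zlo)&(P[...,2]<.17)&(c['depth']>0)
    X=P[cv2.erode(m.astype(np.uint8),np.ones((7,7)))>0]
    for _ in range(4):
        x0=X.mean(0); n=np.linalg.svd(X-x0,full_matrices=False)[2][2]; n*=np.sign(n[2]); e=abs((X-x0)@n); X=X[e<.006]
    g=(m&(abs((P-x0)@n)<.012)).astype(np.uint8); g=cv2.morphologyEx(g,cv2.MORPH_CLOSE,np.ones((5,5)))
    cs,_=cv2.findContours(g,cv2.RETR_EXTERNAL,cv2.CHAIN_APPROX_NONE); k=max(cs,key=cv2.contourArea)[:,0]
    s=slopes(c,k); d=np.c_[s,np.ones(len(s))]@c['R']; o=-c['R'].T@c['t']; Q=o+d*(((x0-o)@n)/(d@n))[:,None]
    ey=np.cross([0,0,1],n); ey/=np.linalg.norm(ey); ey*=np.sign(ey[1]); ex=np.cross(ey,n)
    r=cv2.minAreaRect((np.c_[(Q-x0)@ex,(Q-x0)@ey]*1000).astype(np.float32))
    f=x0+ex*r[0][0]/1000+ey*r[0][1]/1000
    print(tag,'n',n.round(4),'tilt',np.arccos(n[2]).round(4),'yaw',np.degrees(np.arctan2(ex[1],ex[0])).round(2),'size',np.round(r[1],1),'ang',round(r[2],2),'face',f.round(4),'res',np.std((X-x0)@n).round(5))
if __name__=='__main__':
    panel(load('top0.pkl'),(200,310,225,305),tag='top'); panel(load('side0.pkl'),(255,355,260,365),tag='side')
E
python3 panel.py; python3 - <<'E'
from h import *
c=load('top0.pkl')
# bed dark corner dots (crop px/3.5+offset): press corners; lever direction
a=np.array([[318,66],[354,301],[127,332]])/3.5+[330,180]
p=plane(c,a,.02)[:,:2]; print(p)
d=p[0]-p[1]; print(np.degrees(np.arctan2(d[1],d[0])),np.linalg.norm(d)); d=p[2]-p[1]; print(np.degrees(np.arctan2(-d[0],d[1])),np.linalg.norm(d))
E
```

```text
top n [-0.301  -0.0346  0.953 ] tilt 0.3078 yaw 6.56 size [141.3 209.8] ang 0.17 face [0.5587 0.1987 0.0997] res 0.00274
side n [-0.2964 -0.0368  0.9544] tilt 0.3033 yaw 7.08 size [216.1 139.5] ang 89.7 face [0.558  0.2015 0.099 ] res 0.00122
[[ 0.72931899 -0.23263068]
 [ 0.5505088  -0.25470285]
 [ 0.53006141 -0.08326934]]
7.036943410657337 0.18016732679378092
6.8017070469356815 0.1726486138036784
```

Tilt is 0.305 rad, panel yaw 6.8° and face centre (0.5585, 0.200, 0.0995). Sizes come out at 141 x 210, against 140 x 210 given, and the height at 99.5, against 100. Press yaw is 6.9° and the pad is at (0.502, -0.122). The tool stays vertical in every move, so I'll grip the bar across its thickness and let the holder pivot about the finger axis onto the slope. Now to the pad.

```bash
python3 -m jog '[{"dp":[5,-4.1,0],"twist":4,"fingers":0},{"dp":[10,-8.2,0.3],"twist":8,"fingers":0},{"dp":[15,-12.3,0.6],"twist":12,"fingers":0},{"dp":[20,-16.5,0.9],"twist":16,"fingers":0},{"dp":[25,-20.6,1.2],"twist":16,"fingers":0},{"dp":[30,-24.8,1.5],"twist":16,"fingers":0},{"dp":[35,-29,1.8],"twist":16,"fingers":0},{"dp":[39,-32.4,2],"twist":16,"fingers":0}]'
```

```text
time_s: 1.1
tool_pos: [0.4835, -0.1519, 0.2026]
tool_rot: [180.0, 0.0, 7.1]
force: [0.3, -0.5, -0.8]
grip_width: 0.0151
grasp_force: 0.0
```

```bash
python3 -m jog '[{"dp":[1.6,-2.3,0],"twist":0,"fingers":0},{"dp":[1.6,-2.3,1],"twist":0,"fingers":0},{"dp":[1.6,-2.3,2],"twist":0,"fingers":0},{"dp":[1.6,-2.3,3],"twist":0,"fingers":0},{"dp":[1.6,-2.3,3.5],"twist":0,"fingers":0},{"dp":[1.6,-2.3,3.5],"twist":0,"fingers":0}]'
```

```text
time_s: 1.85
tool_pos: [0.496, -0.1299, 0.1677]
tool_rot: [180.0, 0.0, 7.0]
force: [-0.1, -0.8, 2.1]
grip_width: 0.0004
grasp_force: 0.9
```

```bash
python3 -m jog '[{"dp":[0.4,-0.8,-0.5],"twist":0,"fingers":0},{"dp":[0.4,-0.8,0],"twist":0,"fingers":0},{"dp":[0.1,-0.8,1.2],"twist":0,"fingers":0},{"dp":[-0.2,-0.8,2.5],"twist":0,"fingers":0},{"dp":[-0.5,-0.8,3.8],"twist":0,"fingers":0},{"dp":[-0.8,-0.8,5],"twist":0,"fingers":0},{"dp":[-1,-0.8,6.2],"twist":0,"fingers":0},{"dp":[-1.2,-0.8,7],"twist":0,"fingers":0}]'
```

```text
time_s: 2.85
tool_pos: [0.4838, -0.1222, 0.0973]
tool_rot: [-180.0, -0.1, 7.1]
force: [0.8, 0.8, 6.3]
grip_width: 0.0005
grasp_force: 2.8
```

```bash
python3 -m jog '[{"dp":[-0.1,0,0.3],"twist":0,"fingers":0},{"dp":[-0.1,0,0.6],"twist":0,"fingers":0},{"dp":[-0.1,0,0.6],"twist":0,"fingers":0}]'
```

```text
time_s: 3.22
tool_pos: [0.4834, -0.1223, 0.0922]
tool_rot: [180.0, -0.1, 7.1]
force: [-0.3, 2.8, 5.4]
grip_width: 0.0008
grasp_force: 3.0
```

```bash
python3 -m jog '[{"dp":[-0.1,0,0.2],"twist":0,"fingers":0},{"dp":[-0.1,0,0.4],"twist":0,"fingers":0},{"dp":[-0.1,0,0.5],"twist":0,"fingers":0},{"dp":[-0.1,0,0.5],"twist":0,"fingers":0}]'
```

```text
time_s: 3.72
tool_pos: [0.4831, -0.1224, 0.0888]
tool_rot: [180.0, -0.2, 7.1]
force: [-2.7, 3.1, 14.2]
grip_width: 0.0008
grasp_force: 7.1
```

```bash
python3 -m jog '[{"dp":[0,0,0.2],"twist":0,"fingers":0},{"dp":[0,0,0.2],"twist":0,"fingers":0},{"dp":[0,0,0.2],"twist":0,"fingers":0}]'; python3 - <<'E'
from h import *
c=cam('side'); save(c,'side1.pkl'); cv2.imwrite('pics/side1.png',cv2.resize(c['pixels'][150:290,240:440],None,fx=3.5,fy=3.5,interpolation=2))
E
```

```text
time_s: 4.1
tool_pos: [0.4832, -0.1224, 0.0881]
tool_rot: [179.9, -0.2, 7.1]
force: [-5.8, 4.2, 23.6]
grip_width: 0.0003
grasp_force: 11.8
```

View pics/side1.png

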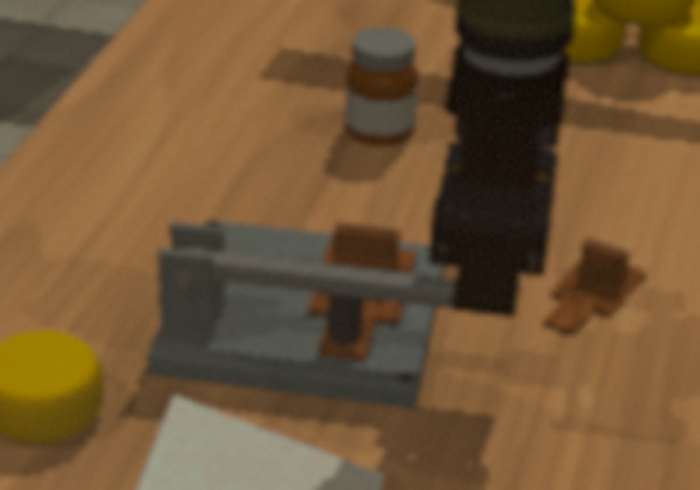

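The lever is level at crop (330,280), the die sits over the tongue at (345,315), and the force jump of 14 to 24 N confirms the stop. I'll let it up and move over the bar.

```bash
python3 -m jog '[{"dp":[0.2,0,-1.5],"twist":0,"fingers":0},{"dp":[0.5,0,-3],"twist":0,"fingers":0},{"dp":[0.8,0,-4.5],"twist":0,"fingers":0},{"dp":[1.2,0,-6],"twist":0,"fingers":0},{"dp":[1.5,0,-7.5],"twist":0,"fingers":0},{"dp":[1.5,0,-9.5],"twist":0,"fingers":0},{"dp":[1.5,0,-12],"twist":0,"fingers":0},{"dp":[1.5,0,-12],"twist":0,"fingers":0}]'; python3 - <<'E'
from h import *
exec(open('m.py').read().split('# bed')[0].replace("c=load('top0.pkl')","c=cam('top');save(c,'top1.pkl')").replace('from h import *',''))
for z0,z1,zz in ((.055,.08,.066),(.022,.036,.026)):
  m=(u>365)&(u<430)&(v>225)&(v<275)&(P[...,2]>z0)&(P[...,2]<z1)&(S>110); k=box(m,'holder'); print(P[m].mean(0),cv2.minAreaRect(plane(c,k,zz)[:,:2].astype(np.float32)*1000))
s=cam('side'); cv2.imwrite('pics/side2.png',np.hstack([cv2.resize(a['pixels'][y:y+140,x:x+140],None,fx=2.8,fy=2.8) for a,x,y in((s,260,150),(c,330,180))]))
E
```

```text
time_s: 5.15
tool_pos: [0.4972, -0.1216, 0.2064]
tool_rot: [179.9, -0.1, 7.1]
force: [-0.0, 0.6, -0.9]
grip_width: 0.0007
grasp_force: 0.0
holder 96.0
[ 0.59205878 -0.19438439  0.06522313] ((592.3515014648438, -196.27679443359375), (49.589439392089844, 15.974153518676758), 6.045770168304443)
holder 811.0
[ 0.59355801 -0.17923376  0.02679541] ((591.2039184570312, -184.25535583496094), (69.4939193725586, 103.14045715332031), 6.211366653442383)
```

View pics/side2.png

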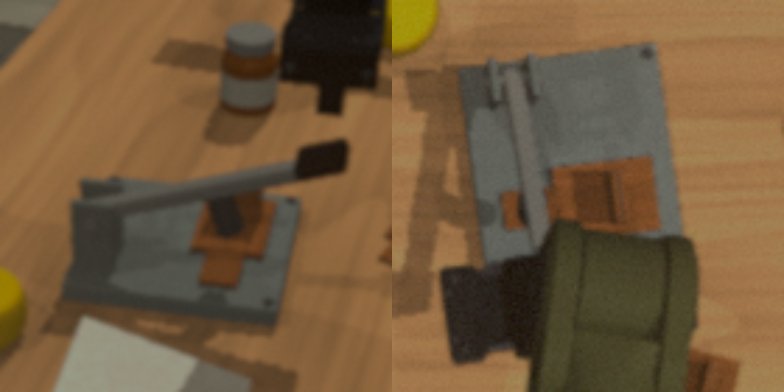

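The lever is back up (left crop 320,158), the holder hasn't moved, and its bar is at (0.592, -0.196). Before descending, I need to know whether the gripper's long body would hit the raised lever when closing along press y, so I'll measure the body in the tool frame.

```bash
python3 - <<'E'
from h import *
o=env.get_obs(); T=Ro.from_euler('xyz',o['tool_rot'],degrees=True).as_matrix(); v,u=np.mgrid[:480,:640]; uv=np.c_[u.ravel(),v.ravel()]
for n in('top','side'):
    c=cam(n); X=pts(c,uv)[c['depth'].ravel()>0]; L=(X-o['tool_pos'])@T
    L=L[(abs(L[:,:2])<.16).all(1)&(L[:,2]<.01)&(L[:,2]>-.25)]
    for a in np.arange(-.24,.01,.015):
        q=L[(L[:,2]>=a)&(L[:,2]<a+.015)]
        if len(q)>3: print(n,round(a*1000),len(q),(np.percentile(q[:,:2],[1,99],axis=0)*1000).round().tolist())
# lever arm heights along press x (top0)
c=load('top0.pkl'); X=pts(c,uv)[c['depth'].ravel()>0]; a=np.radians(6.9); Rz=np.array([[np.cos(a),-np.sin(a)],[np.sin(a),np.cos(a)]])
q=(X[:,:2]-[.594,-.198])@Rz*1000
for x in range(-50,100,15):
    s=(abs(q[:,0]-x)<6)&(abs(q[:,1]-85)<20)&(X[:,2]>.06)&(X[:,2]<.2)
    if s.any(): print(x,np.median(X[s,2]).round(3),(np.percentile(q[s,1],[2,98])).round())
E
```

```text
top -225 10 [[2.0, -38.0], [19.0, -34.0]]
top -195 7 [[2.0, -38.0], [17.0, -34.0]]
top -180 266 [[-36.0, -51.0], [37.0, -26.0]]
top -165 39 [[-34.0, -51.0], [34.0, -31.0]]
top -150 12 [[-20.0, -51.0], [22.0, -50.0]]
top -135 13 [[-17.0, -89.0], [25.0, -49.0]]
top -120 666 [[-35.0, -95.0], [37.0, -50.0]]
top -105 13 [[-31.0, -95.0], [38.0, 73.0]]
top -90 46 [[-32.0, -66.0], [33.0, -46.0]]
side -240 256 [[-33.0, -39.0], [37.0, -4.0]]
side -225 273 [[-34.0, -39.0], [38.0, -4.0]]
side -210 233 [[-35.0, -40.0], [37.0, -2.0]]
side -195 178 [[-30.0, -35.0], [32.0, -8.0]]
side -180 434 [[-35.0, -52.0], [38.0, 8.0]]
side -165 195 [[-34.0, -54.0], [35.0, -6.0]]
side -150 146 [[-22.0, -54.0], [26.0, -38.0]]
side -135 150 [[-22.0, -53.0], [27.0, -10.0]]
side -120 533 [[-35.0, -97.0], [37.0, 67.0]]
side -105 314 [[-35.0, -97.0], [39.0, 82.0]]
side -90 278 [[-36.0, -90.0], [39.0, 82.0]]
side -75 89 [[-35.0, -90.0], [38.0, 80.0]]
side -30 46 [[-9.0, -13.0], [12.0, -6.0]]
side -15 54 [[-10.0, -12.0], [12.0, 6.0]]
-50 0.143 [76. 94.]
-35 0.14 [77. 94.]
-20 0.131 [76. 94.]
-5 0.125 [73. 97.]
10 0.121 [72. 97.]
25 0.116 [76. 93.]
40 0.111 [77. 93.]
55 0.106 [76. 93.]
70 0.1 [76. 93.]
85 0.095 [77. 93.]
```

The body spans ±95 mm along the closing line. At grasp height its underside will be around z = 0.112, and the raised lever's arm at the body's near corner is 0.140. It will rest on the lever and nudge it partway down, about 0.19 rad and 6 N. The die still clears the tongue by about 20 mm, and the 40 N limit isn't close. I'll grip high on the bar and go slowly.

```bash
python3 -m jog '[{"dp":[4.2,4.2,0],"twist":0,"fingers":0.5},{"dp":[8.5,8.5,0],"twist":0,"fingers":0.5},{"dp":[8.5,8.5,2],"twist":0,"fingers":0.5},{"dp":[8.5,8.5,5],"twist":0,"fingers":0.5},{"dp":[8.5,8.5,8],"twist":0,"fingers":0.5},{"dp":[8.5,8.5,11],"twist":0,"fingers":0.5},{"dp":[8.5,8.5,13],"twist":0,"fingers":0.5},{"dp":[8.5,8.5,13],"twist":0,"fingers":0.5}]'
```

```text
time_s: 6.35
tool_pos: [0.5894, -0.194, 0.0729]
tool_rot: [-179.9, 0.2, 7.1]
force: [0.4, 0.1, -0.0]
grip_width: 0.0433
grasp_force: 0.0
```

```bash
python3 -m jog '[{"dp":[0.2,0.2,0.5],"twist":0,"fingers":0.5},{"dp":[0.2,0.2,1],"twist":0,"fingers":0.5},{"dp":[0.2,0.2,1.5],"twist":0,"fingers":0.5},{"dp":[0.2,0.2,2],"twist":0,"fingers":0.5},{"dp":[0.2,0.2,2],"twist":0,"fingers":0.5}]'
```

```text
time_s: 6.98
tool_pos: [0.5935, -0.1966, 0.0548]
tool_rot: [180.0, -0.0, 7.1]
force: [-0.4, 0.8, 3.0]
grip_width: 0.0434
grasp_force: 0.0
```

```bash
python3 -m jog '[{"dp":[0,0,0.5],"twist":0,"fingers":0.5},{"dp":[0,0,1],"twist":0,"fingers":0.5},{"dp":[0,0,1.2],"twist":0,"fingers":0.5},{"dp":[0,0,1.2],"twist":0,"fingers":0.3},{"dp":[0,0,1.2],"twist":0,"fingers":0.1},{"dp":[0,0,1.2],"twist":0,"fingers":0.05},{"dp":[0,0,1.2],"twist":0,"fingers":0.05}]' 25
```

```text
time_s: 7.85
tool_pos: [0.5931, -0.1966, 0.0431]
tool_rot: [180.0, 0.0, 7.1]
force: [-1.1, -0.8, 4.6]
grip_width: 0.0139
grasp_force: 25.0
```

```bash
python3 -m jog '[{"dp":[0,0,-0.5],"twist":0,"fingers":0.05},{"dp":[0,0,-1.0],"twist":0,"fingers":0.05},{"dp":[0,0,-1.1],"twist":0,"fingers":0.05},{"dp":[0,1.5,-1.1],"twist":0,"fingers":0.05},{"dp":[0,3.5,-1.1],"twist":0,"fingers":0.05},{"dp":[0,6,-1.1],"twist":0,"fingers":0.05},{"dp":[0,9,-1.1],"twist":0,"fingers":0.05},{"dp":[0,9,-1.1],"twist":0,"fingers":0.05}]'
```

```text
time_s: 8.85
tool_pos: [0.6025, -0.2925, 0.0528]
tool_rot: [179.9, 0.1, 6.7]
force: [-0.1, -0.4, -1.6]
grip_width: 0.0136
grasp_force: 25.0
```

```bash
python3 -m jog '[{"dp":[-1,0,-3],"twist":0,"fingers":0.05},{"dp":[-2,0,-6],"twist":0,"fingers":0.05},{"dp":[-3,0,-9],"twist":0,"fingers":0.05},{"dp":[-4,0,-12],"twist":0,"fingers":0.05},{"dp":[-5,0,-15],"twist":0,"fingers":0.05},{"dp":[-5,0,-17],"twist":0,"fingers":0.05},{"dp":[-5,0,-17],"twist":0,"fingers":0.05}]'; python3 - <<'E'
from h import *
for n in('top','side'): save(cam(n),n+'3.pkl')
s,c=load('side3.pkl'),load('top3.pkl')
cv2.imwrite('pics/g3.png',np.hstack([cv2.resize(a['pixels'][y:y+200,x:x+200],None,fx=2,fy=2) for a,x,y in((s,280,70),(c,340,170))]))
E
```

```text
time_s: 9.72
tool_pos: [0.5559, -0.2924, 0.2252]
tool_rot: [179.9, -0.1, 7.1]
force: [-1.1, -0.3, -2.1]
grip_width: 0.0137
grasp_force: 25.0
```

View pics/g3.png

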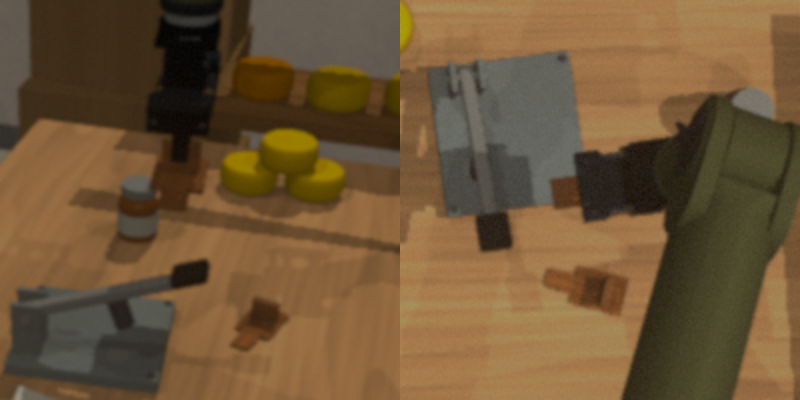

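The holder is held with its tongue facing +y (top crop 565,190) and the lever is fully up. Next I'll measure the holder's pose in the hand, in the tool frame.

```bash
cat > hold.py <<'E'
from h import *
o=env.get_obs(); T=Ro.from_euler('xyz',o['tool_rot'],degrees=True).as_matrix(); v,u=np.mgrid[:480,:640]; uv=np.c_[u.ravel(),v.ravel()]
for n in('top','side'):
    c=cam(n); h=cv2.cvtColor(c['pixels'],cv2.COLOR_BGR2HSV).reshape(-1,3).astype(int)
    L=(pts(c,uv)-o['tool_pos'])@T*1000
    s=(c['depth'].ravel()>0)&(h[:,1]>110)&(h[:,2]>30)&(abs(L[:,0])<60)&(L[:,1]>-130)&(L[:,1]<60)&(L[:,2]>-40)&(L[:,2]<60)
    q=L[s]; p=q[(q[:,2]>5)&(q[:,2]<32)]
    print(n,len(q),'x',np.percentile(q[:,0],[1,99]),'y',np.percentile(q[:,1],[1,99]),'z',np.percentile(q[:,2],[1,50,99]))
    for nm,t in(('tongue',p[(p[:,1]<-60)]),('plate',p[p[:,1]>-50])):
        if len(t)>15:
            A=np.c_[t[:,:2],np.ones(len(t))]; co=np.linalg.lstsq(A,t[:,2],rcond=None)[0]
            print('  ',nm,len(t),'z=ax+by+c',co.round(3),'x',np.percentile(t[:,0],[2,98]).round(1),'y',np.percentile(t[:,1],[1,99]).round(1))
E
python3 hold.py
```

```text
top 211 x [-34.68761066  16.36504148] y [-105.24588909  -24.93589485] z [10.42177344 17.20935389 23.57192468]
   tongue 199 z=ax+by+c [-2.6000e-02  4.0000e-03  1.7474e+01] x [-17.7  16.1] y [-105.3  -75.3]
side 710 x [-34.04028517  33.46512239] y [-105.99142405   32.53791826] z [-25.94509252  17.64618685  23.51369175]
   tongue 145 z=ax+by+c [-1.1000e-02 -4.3000e-02  1.4913e+01] x [-17.4  17.2] y [-107.3  -62.3]
   plate 350 z=ax+by+c [-8.0000e-03 -3.9000e-02  1.5986e+01] x [-34.1  33.4] y [-49.5  36. ]
```

The holder sits level and centred in the hand, -0.5 mm in x, with its underside 23 mm below the TCP. The final TCP should be about (0.5496, 0.1662, 0.121). First contact, with the upslope edge touching, is at about (0.560, 0.1675, 0.133), and from there I swing along an arc about that edge.

```bash
python3 -m jog '[{"dp":[0.4,-3,0],"twist":0,"fingers":0.05},{"dp":[1.1,-8,0],"twist":0,"fingers":0.05},{"dp":[1.7,-13,0],"twist":0,"fingers":0.05},{"dp":[2.4,-18,0],"twist":0,"fingers":0.05},{"dp":[3.1,-23,0],"twist":0,"fingers":0.05},{"dp":[3.8,-28,0],"twist":0,"fingers":0.05},{"dp":[4.4,-33,0],"twist":0,"fingers":0.05},{"dp":[4.9,-37,0],"twist":0,"fingers":0.05}]'; python3 -m jog '[{"dp":[0.6,-4,0],"twist":0.3,"fingers":0.05},{"dp":[1.2,-8,1],"twist":0.3,"fingers":0.05},{"dp":[1.2,-8.6,2.5],"twist":0.3,"fingers":0.05},{"dp":[1.2,-8.6,4],"twist":0.3,"fingers":0.05},{"dp":[1.2,-8.6,5.5],"twist":0.3,"fingers":0.05},{"dp":[1.2,-8.6,6.5],"twist":0.3,"fingers":0.05},{"dp":[1.2,-8.6,6.5],"twist":0.3,"fingers":0.05},{"dp":[1.2,-8.6,6.5],"twist":0.3,"fingers":0.05}]'; python3 hold.py; python3 - <<'E'
from h import *
from panel import panel
panel(cam('side'),(255,355,260,365),tag='side')
E
```

```text
time_s: 10.92
tool_pos: [0.5569, 0.0839, 0.2228]
tool_rot: [-180.0, 0.1, 7.2]
force: [0.2, 0.0, -1.3]
grip_width: 0.0136
grasp_force: 25.0
time_s: 11.92
tool_pos: [0.5596, 0.1678, 0.1594]
tool_rot: [180.0, -0.1, 6.7]
force: [0.3, 0.5, -1.8]
grip_width: 0.014
grasp_force: 25.0
top 45 x [-33.58906754  27.56909207] y [31.78891787 37.494472  ] z [ 8.582327   16.54324027 23.02656095]
   plate 45 z=ax+by+c [-1.0000e-02 -1.2700e-01  2.0676e+01] x [-33.5  27.3] y [31.8 37.5]
side 1278 x [-33.86916182  31.66311763] y [-105.04521574   33.11617368] z [-11.68500927  17.23508026  20.67749887]
   tongue 331 z=ax+by+c [ 2.0000e-03 -8.0000e-03  1.6641e+01] x [-16.7  15.9] y [-105.9  -61. ]
   plate 735 z=ax+by+c [-8.0000e-03 -3.0000e-02  1.6027e+01] x [-33.6  31.3] y [-49.3  35.8]
side n [-0.2951 -0.0379  0.9547] tilt 0.3021 yaw 7.32 size [216.3 139.4] ang 89.41 face [0.5579 0.2015 0.0989] res 0.00122
```

```bash
python3 -m jog '[{"dp":[0,0,1],"twist":0,"fingers":0.05},{"dp":[0,0,1.8],"twist":0,"fingers":0.05},{"dp":[0,0,2.3],"twist":0,"fingers":0.05},{"dp":[0,0,2.6],"twist":0,"fingers":0.05},{"dp":[0,0,2.6],"twist":0,"fingers":0.05}]'
```

```text
time_s: 12.7
tool_pos: [0.5591, 0.1681, 0.1327]
tool_rot: [180.0, 0.0, 6.8]
force: [-0.1, -0.3, -2.2]
grip_width: 0.0136
grasp_force: 25.0
```

```bash
python3 -m jog '[{"dp":[0,0,0.1],"twist":0,"fingers":0.05},{"dp":[-0.2,0,0.3],"twist":0,"fingers":0.05},{"dp":[-0.4,0,0.5],"twist":0,"fingers":0.05},{"dp":[-0.4,0,0.5],"twist":0,"fingers":0.05}]' 15
```

```text
time_s: 13.2
tool_pos: [0.5556, 0.1677, 0.1282]
tool_rot: [180.0, -0.1, 6.8]
force: [0.5, -0.6, 2.2]
grip_width: 0.0141
grasp_force: 15.0
```

```bash
python3 -m jog '[{"dp":[-0.1,0,0.1],"twist":0,"fingers":0.05},{"dp":[-0.2,0,0.2],"twist":0,"fingers":0.05},{"dp":[-0.3,0,0.35],"twist":0,"fingers":0.05},{"dp":[-0.3,0,0.35],"twist":0,"fingers":0.05}]'; python3 hold.py
```

```text
time_s: 13.7
tool_pos: [0.5519, 0.1672, 0.124]
tool_rot: [180.0, 0.0, 6.8]
force: [1.1, 0.2, 1.7]
grip_width: 0.0142
grasp_force: 15.0
top 36 x [-12.36076887  25.32881303] y [32.04386524 37.62706006] z [ 6.84956601 15.7481217  24.47752431]
   plate 35 z=ax+by+c [-0.107 -0.645 39.22 ] x [-12.3  25.1] y [32.  37.6]
side 1189 x [-26.17034186  38.26933729] y [-104.2603967    24.12037818] z [-1.25444436 16.44701545 24.72024207]
   tongue 339 z=ax+by+c [-2.0600e-01 -1.6000e-02  1.6691e+01] x [-9.9 22. ] y [-105.9  -60.9]
   plate 690 z=ax+by+c [-0.201 -0.036 16.381] x [-25.9  37.8] y [-49.4  28.2]
```

It's pivoting as planned, 0.20 rad so far.

```bash
python3 -m jog '[{"dp":[-0.1,0,0.1],"twist":0,"fingers":0.05},{"dp":[-0.2,0,0.2],"twist":0,"fingers":0.05},{"dp":[-0.3,0,0.35],"twist":0,"fingers":0.05},{"dp":[-0.3,0,0.35],"twist":0,"fingers":0.05}]'; python3 hold.py
```

```text
time_s: 14.3
tool_pos: [0.5489, 0.1669, 0.1206]
tool_rot: [180.0, 0.0, 6.8]
force: [1.3, -0.4, 1.7]
grip_width: 0.0138
grasp_force: 15.0
top 37 x [-11.92379453  25.44577094] y [31.88761201 37.50816694] z [ 8.56571377 16.22036755 22.88803225]
   plate 37 z=ax+by+c [-0.254 -0.389 31.703] x [-11.7  25.3] y [31.9 37.5]
side 1150 x [-23.17846313  39.82035352] y [-105.16256511   19.02940371] z [-0.85108568 15.72722032 26.50490907]
   tongue 336 z=ax+by+c [-2.8200e-01 -1.6000e-02  1.7173e+01] x [-7.1 23.9] y [-105.5  -60.3]
   plate 660 z=ax+by+c [-0.268 -0.042 16.652] x [-23.1  39.6] y [-49.3  24.8]
```

```bash
python3 -m jog '[{"dp":[0,0,0.05],"twist":0,"fingers":0.05},{"dp":[-0.05,0,0.1],"twist":0,"fingers":0.05},{"dp":[-0.05,0,0.15],"twist":0,"fingers":0.05},{"dp":[-0.05,0,0.15],"twist":0,"fingers":0.05},{"dp":[-0.05,0,0.15],"twist":0,"fingers":0.05}]'; python3 hold.py
```

```text
time_s: 15.02
tool_pos: [0.5484, 0.1668, 0.1196]
tool_rot: [180.0, 0.0, 6.8]
force: [-0.9, -0.2, 6.3]
grip_width: 0.0136
grasp_force: 15.0
top 37 x [-11.14794793  25.79976451] y [32.05149953 37.35904473] z [ 8.08624607 14.7242492  26.17184515]
   plate 37 z=ax+by+c [-0.31  -0.143 23.237] x [-11.1  25.7] y [32.1 37.4]
side 1140 x [-22.25661232  40.2151308 ] y [-105.09080996   14.03417975] z [-0.69734901 15.3917067  26.59543107]
   tongue 338 z=ax+by+c [-3.200e-01 -1.100e-02  1.776e+01] x [-6.2 24.4] y [-105.8  -60.3]
   plate 650 z=ax+by+c [-0.292 -0.052 16.394] x [-22.1  39.7] y [-49.3  22.9]
```

Contact now reads about 8 N over baseline and the slope matches at 0.305. I'll check flushness and centring directly against the panel's edges.

```bash
cat > fin.py <<'E'
from h import *
v,u=np.mgrid[:480,:640]; uv=np.c_[u.ravel(),v.ravel()]
import sys
f=np.array([.5583,.200,.0995]); t=.305; a=np.radians(6.8)
ey=np.array([-np.sin(a),np.cos(a),0]); ex=np.array([np.cos(t)*np.cos(a),np.cos(t)*np.sin(a),np.sin(t)]); n=np.cross(ex,ey)
for nm in('side','top'):
    c=cam(nm); h=cv2.cvtColor(c['pixels'],cv2.COLOR_BGR2HSV).reshape(-1,3).astype(int)
    X=pts(c,uv)-f; q=np.c_[X@ex,X@ey,X@n]*1000; ok=(c['depth'].ravel()>0)&(abs(q[:,0])<85)&(abs(q[:,1])<120)&(h[:,2]>30)
    pan=ok&(h[:,1]<70)&(abs(q[:,2])<9); w=ok&(h[:,1]>110)&(q[:,2]>0)&(q[:,2]<11)&(abs(q[:,0])<60)&(abs(q[:,1])<90)
    g=pan&(abs(q[:,0])<60)&(abs(q[:,1])<95)
    co=np.linalg.lstsq(np.c_[q[g][:,:2],np.ones(g.sum())],q[g][:,2],rcond=None)[0]; print(nm,'panel plane',co.round(4),'edges',np.percentile(q[pan][:,:2],[.7,99.3],axis=0).round(1).tolist())
    for s,lab in((w,'wood'),(w&(q[:,1]>35),'tongue'),(w&(q[:,1]<15),'plate')):
        if s.sum()>20:
            co=np.linalg.lstsq(np.c_[q[s][:,:2],np.ones(s.sum())],q[s][:,2],rcond=None)[0]
            print('  ',lab,s.sum(),'plane',co.round(3),'x',np.percentile(q[s,0],[1,99]).round(1),'y',np.percentile(q[s,1],[1,99]).round(1))
    # tongue direction: mid x per y-bin
    b=[(y,np.percentile(q[w&(abs(q[:,1]-y)<4),0],[3,97])) for y in range(28,72,8) if (w&(abs(q[:,1]-y)<4)).sum()>8]
    print('   bins',[(y,p.round(1).tolist()) for y,p in b])
    if nm=='side': cv2.imwrite(sys.argv[1],cv2.resize(c['pixels'][240:400,230:400],None,fx=3.5,fy=3.5,interpolation=2))
E
python3 fin.py pics/f1.png
```

```text
side panel plane [-0.0026  0.0008 -0.4248] edges [[-69.3, -102.7], [68.8, 103.4]]
   wood 1062 plane [-3.000e-03 -7.000e-03  5.712e+00] x [-35.9  29.6] y [-44.7  73. ]
   tongue 288 plane [-4.000e-03 -1.500e-02  6.279e+00] x [-19.8  13.4] y [35.6 73.7]
   plate 571 plane [-2.000e-03 -1.200e-02  5.665e+00] x [-36.1  30. ] y [-53.9  14.4]
   bins [(28, [-25.5, 16.8]), (36, [-18.8, 11.1]), (44, [-19.7, 12.6]), (52, [-19.0, 12.7]), (60, [-18.2, 12.7]), (68, [-18.1, 12.1])]
top panel plane [-7.100e-03 -1.000e-04  3.774e-01] edges [[-69.3, -105.0], [70.0, 102.8]]
   wood 33 plane [ 0.042 -0.03   4.579] x [-23.8  15.3] y [-69.4 -63.8]
   plate 33 plane [ 0.042 -0.03   4.579] x [-23.8  15.3] y [-69.4 -63.8]
   bins []
```

View pics/f1.png

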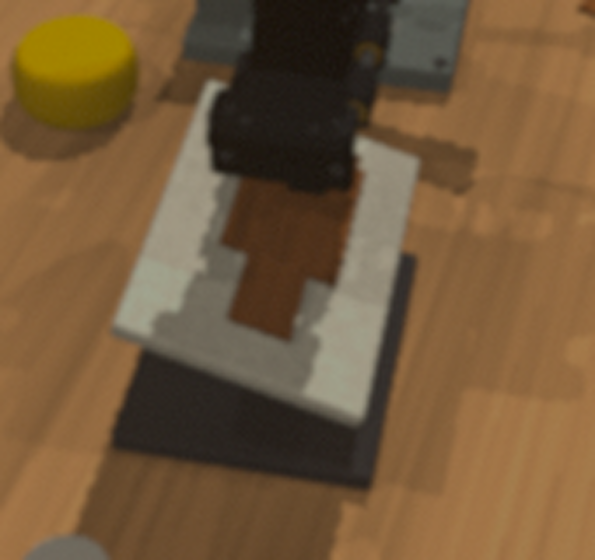

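The picture shows the holder flush on the panel and square with its edges (plate at crop 295,210, tongue tip at 265,330), but about 3 mm downslope. I'll lift it just clear, shift it 3 mm up the slope and press again.

```bash
python3 -m jog '[{"dp":[0,0,-0.3],"twist":0,"fingers":0.05},{"dp":[0,0,-0.7],"twist":0,"fingers":0.05},{"dp":[0.3,0,-0.7],"twist":0,"fingers":0.05},{"dp":[0.3,0,-0.7],"twist":0,"fingers":0.05},{"dp":[0.3,0,-0.5],"twist":0,"fingers":0.05},{"dp":[0.3,0,-0.3],"twist":0,"fingers":0.05},{"dp":[0.3,0,-0.15],"twist":0,"fingers":0.05},{"dp":[0.3,0,-0.15],"twist":0,"fingers":0.05}]'
```

```text
time_s: 16.23
tool_pos: [0.5517, 0.1672, 0.1208]
tool_rot: [180.0, -0.0, 6.8]
force: [0.0, -0.2, -1.3]
grip_width: 0.0141
grasp_force: 15.0
```

```bash
python3 -m jog '[{"dp":[0,0,0.05],"twist":0,"fingers":0.05},{"dp":[0,0,0.1],"twist":0,"fingers":0.05},{"dp":[0,0,0.15],"twist":0,"fingers":0.05},{"dp":[0,0,0.15],"twist":0,"fingers":0.05},{"dp":[0,0,0.15],"twist":0,"fingers":0.05}]'; python3 fin.py pics/f2.png
```

```text
time_s: 16.85
tool_pos: [0.5516, 0.1672, 0.1206]
tool_rot: [180.0, -0.0, 6.8]
force: [-5.4, -1.4, 8.3]
grip_width: 0.0143
grasp_force: 15.0
side panel plane [-0.0013 -0.0005 -0.3717] edges [[-69.2, -102.6], [68.8, 103.4]]
   wood 1065 plane [-3.000e-03 -6.000e-03  5.701e+00] x [-32.5  33.1] y [-49.   73.1]
   tongue 285 plane [-0.000e+00 -3.000e-03  5.647e+00] x [-16.3  16.6] y [35.5 74.7]
   plate 574 plane [-0.    -0.013  5.645] x [-32.9  33.3] y [-55.3  14.4]
   bins [(28, [-19.3, 16.0]), (36, [-15.4, 15.5]), (44, [-14.0, 16.1]), (52, [-15.8, 15.6]), (60, [-14.5, 15.7]), (68, [-16.0, 15.7])]
top panel plane [0.0063 0.0015 0.1498] edges [[-69.6, -105.2], [69.8, 103.0]]
   wood 30 plane [ 5.0000e-03 -3.0700e-01 -1.3947e+01] x [-22.3  15.8] y [-69.3 -63.4]
   plate 30 plane [ 5.0000e-03 -3.0700e-01 -1.3947e+01] x [-22.3  15.8] y [-69.3 -63.4]
   bins []
```

Centred, flush and square. I'll ease the press slightly, let it settle, check it and hand in.

```bash
python3 -m jog '[{"dp":[0,0,-0.03],"twist":0,"fingers":0.05},{"dp":[0,0,-0.03],"twist":0,"fingers":0.05},{"dp":[0,0,-0.03],"twist":0,"fingers":0.05},{"dp":[0,0,-0.03],"twist":0,"fingers":0.05},{"dp":[0,0,-0.03],"twist":0,"fingers":0.05}]'; python3 fin.py pics/f3.png | grep -E "side|tongue"
```

```text
time_s: 17.58
tool_pos: [0.5516, 0.1672, 0.1206]
tool_rot: [180.0, -0.0, 6.8]
force: [-3.2, -2.6, 5.9]
grip_width: 0.0137
grasp_force: 15.0
side panel plane [-0.0019  0.001  -0.4385] edges [[-69.2, -103.1], [68.8, 103.6]]
   tongue 281 plane [-0.009 -0.018  6.326] x [-16.3  16.6] y [36.2 74.1]
```

```bash
python3 -c "
from cell import env
print(env.sign_off())"
```

```text
the job is handed in; nothing more can be done
None
```

The job is handed in at about 17.6 s: the lever went down to its stop and came fully back up, and the holder is gripped and pressed lightly (about 8 N), flush, centred and square on the panel with its slope unchanged; on the way down to the grasp, the gripper's body nudged the lever partway with about 5 N, well clear of the holder's tongue.

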